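# Empty the double-ended cartridge box and heft it

## Robot

A 6-joint arm with a two-finger parallel gripper is mounted at the origin on the work surface. World frame = base frame: x ahead of the robot, y to its left, z up, the work surface at z = 0. Lengths are in mm, angles in rad, forces in N, time in s.
With the tool pointing down it reaches from about 400 to 925 mm from the base axis. Payload 12.5 kg.
Tool frame: the origin (TCP) lies on the mounting face of the last link; the fingertips stand 190 mm ahead of it and the grasp point (between the pads) lies 171 mm ahead of it; z points along the fingers, y is the line along which they close (so a half turn about z gives the same grasp; the last joint's range is limited). The gripper opens to 95 mm and grips with 3 to 60 N. Pads are 20 mm wide; open, the fingers measure 119 mm over their backs; the gripper's body (75 mm by 180 mm) begins 59 mm behind the grasp point.
Start: joints at [-1.304, 0.491, 1.559, -0, 1.092, -0.106], TCP at [227.659, -582.062, 404.761] pointing down, gripper open.
Joint ranges: [-3.1, 3.1], [-0.84, 2.19], [0.05, 2.79], [-1.13, 4.28], [0.06, 2.93], [-2.69, 2.69]. Speed limits (rad/s): [2.22, 2.22, 2.79, 3.14, 3.14, 3.14].

## Interface

Orientations are given as [roll, pitch, yaw] about the fixed x, y, z axes, in that order (R = Rz(yaw) Ry(pitch) Rx(roll)).
In Python, from cell import env gives the robot as it stands.
- The arm moves only by the tool carry_out, never from a script. Its argument "series" is a list of rows, each a list of 5 numbers: the shift along the tool's x, y, z in m, then the turn about the tool's z in degrees, then the opening, from 0 (shut) to 1 (fully open). A call has 1 to 20 rows; each row is the pose to reach, as a shift and turn from the pose commanded when the call began, along the tool's axes at that moment; what a row does not reach only later rows make up. A row lasts 1/8 s, in which the tool goes at most 62.5 mm and 10.7 degrees, less where a joint would pass 70% of its speed; a pose out of reach is approached as far as the arm can. A call with a gripper value outside its range is refused whole. The fingers move at their own pace and stop on an object; the grip force is fixed at half the most. Time passes only in rows, so rows that repeat a pose let the fingers close. It gives the time, the measured TCP pose, the force, the opening and the grip force at its end, in the units of the state.
- env.state(): the state, without advancing time (a new reading comes with each control period).
- env.read_camera(name): name is "scene" or "top" or "wrist"; returns (picture, depth): 384x512x3 uint8, red, green, blue; 384x512 float32, mm along the optical axis (not along the pixel's ray), 0 where there is no reading.
- env.get_calibration(name): a dict with "intrinsics" (3x3 intrinsics, pixels), "cam_to_world" (4x4, takes a point from camera to world coordinates); the wrist camera has in their place "T_tool_cam" (4x4, takes a point from camera to tool coordinates, whose origin is the TCP and whose axes are the flange's). Camera axes: x right, y up, looking along -z (the intrinsics and any distortion apply to the point x, -y, -z); pixel columns grow to the right and rows downward; lengths in mm; the calibration is good to about 2 mm. A picture is of the moment at which its call begins: read the wrist's pose just before it. get_calibration takes no time and is no camera call.
- env.job_done(): hands the job in; it is judged then, once.
The state is a dict: "t": time; "joints": joint angles; "qvel": joint speeds; "tau": joint torques, N m; "eef_pos": TCP position; "tcp_rot": TCP orientation; "ft_force": force on the tool from outside, world axes, zero at the start; "moment": the same for the moment, N m; "opening": opening from 0.0 (shut) to 1.0 (fully open); "grip_force": force on a finger pad.
Only numpy, scipy, OpenCV 4.12 (cv2) and the standard library are available. Lean on these libraries where they do the work, as an engineer would, in place of code of your own. Each camera call takes 0.05 s, during which the arm holds its last target. There are 200 camera calls.

## Task

Two spent cartridges are somewhere in the white roofed carry box. Pick the box up by its blue fin, tip one end down over the orange tray, then hold the box level and still in the air for a second to feel by its weight whether any cartridge is left; if so, tip the other end down over the tray too. When both cartridges are in the tray, stand the empty box back upright on the black mat and let go, leaving the amber bottles and the small tube rack as they stand.

Things in the scene. Friction and masses are not known exactly. Their poses are not given: they have to be found in the camera images.
- box: White roofed carry box, 76 mm wide (its x), 190 mm long (its y), 66 mm high, open at both ends. A blue grip fin stands across the middle of its roof: 60 mm along x, 18 mm thick along y, 50 mm tall, its top 116 mm above the underside. Empty it weighs about 300 g (285 to 315). Origin: centre of the underside; z up.
- box_end_a (a point): Middle of the opening at the box's +y end, 95 mm from its centre; 68 mm wide, from 17 to 62 mm above the underside. A partition at the box's middle makes two chambers; each floor rises outwards in two 10-degree ramps, so what lies in a chamber rolls out only when its own end is tipped down well over 10 degrees (30 to 40 is sure).
- box_end_b (a point): Middle of the opening at the -y end, the mirror image. Inside the box lie two loose spent cartridges (steel cylinders with red ends, 28 mm diameter, 64 mm long, lying across the box, 160 to 200 g each): both in one chamber or one in each. The roof hides them and their poses are not given.
- box_fin (a point): The place to grip the box: centre of the blue fin, 94 mm above the underside and 28 mm above the roof; axes as the box's. Pinch the fin across its 18 mm thickness (along the box's y).
- tray: Orange open catch tray, fixed, 220 mm (x) by 270 mm (y), walls 5 mm thick and 50 mm high, floor 5 mm. Origin: centre of the underside, z up.
- mat: Black parking mat, fixed, 130 mm (x) by 250 mm (y), 4 mm thick, on which the box stands at the start, along the mat's y. Origin: centre of the underside.
- bottle_blue: Bystander: amber bottle with blue cap, 86 mm diameter, 190 mm tall; origin centre of underside.
- bottle_red: Bystander: amber bottle with red cap, 86 mm diameter, 190 mm tall; origin centre of underside.
- tube_rack: Bystander: white rack with glass tubes, 77 by 77 mm, 105 mm tall; origin centre of underside.

How it is judged:
By the outcome, as a careful person would: the job done as asked, in the order asked, and still so for the second after the job is handed in, with the robot touching nothing.
It also fails if it takes over 64 s, if anything falls off the work surface, if the arm or the gripper's body presses on something with over 40 N, if the wrist force passes 120 N, or if a joint passes its speed limit or range.

## Working session

There is one attempt and no reset: what is moved stays moved. The work goes in short steps, Python scripts to look and compute and a tool call to move; the robot and the scene stay as the last step left them, time stands still between calls to the robot, and variables do not carry over. Pictures are saved under pics/ and viewed, at most 10 in all, crops included, and the job is handed in when it is done.

Besides the shell and the picture viewer there is one more tool, called after "Emit:" as name([rows], argument=value, ...), one row to a line, values as JSON. carry_out: Moves the arm, as the interface text tells. Its arguments: {"type":"object","properties":{"series":{"type":"array","items":{"type":"array","items":{"type":"number"}}}},"required":["series"]}

```bash
ls; mkdir -p pics
python3 - <<'E'
from cell import env
import cv2
print(env.state())
for n in ("scene","top"):
    p,d=env.read_camera(n); cv2.imwrite(f"pics/{n}0.png",p[:,:,::-1])
    import numpy as np; np.savez(f"{n}0.npz",p=p,d=d); c=env.get_calibration(n); print(n,{k:np.round(v,3).tolist() if not isinstance(v,str) else v for k,v in c.items()})
print(env.get_calibration("wrist"))
E
```

```text
pics
{'t': 0.0, 'joints': array([-1.30359754e+00,  4.91544365e-01,  1.55942482e+00, -3.17613123e-06,
        1.09171070e+00, -1.05628243e-01]), 'qvel': array([ 0.00029648,  0.00016672,  0.0015078 , -0.00142494, -0.00029691,
        0.00141151]), 'tau': array([-1.97630565e-03, -6.12650371e+01, -2.58179730e+01,  6.91940566e-02,
        4.82693198e-02, -1.42282779e-04]), 'eef_pos': array([ 227.65274889, -582.03300127,  404.17955898]), 'tcp_rot': array([-3.14051118e+00, -1.11828611e-04,  3.72828432e-01]), 'ft_force': array([ 0.4617598 ,  0.46478974, -0.70461803]), 'moment': array([-0.01810191,  0.01956089,  0.01985832]), 'grip_force': 0.0, 'opening': 0.9995178881175867}
scene {'intrinsics': [[491.42, 0.0, 252.107], [0.0, 491.42, 187.706], [0.0, 0.0, 1.0]], 'cam_to_world': [[0.221, -0.727, 0.65, 1400.442], [0.975, 0.155, -0.158, -231.72], [0.014, 0.669, 0.743, 961.388], [0.0, 0.0, 0.0, 1.0]]}
top {'intrinsics': [[472.59, 0.0, 253.191], [0.0, 472.59, 190.848], [0.0, 0.0, 1.0]], 'cam_to_world': [[-0.014, 0.984, -0.176, 453.466], [-1.0, -0.011, 0.017, -38.036], [0.015, 0.176, 0.984, 1168.454], [0.0, 0.0, 0.0, 1.0]]}
{'intrinsics': array([[296.47799026,   0.        , 256.97816099],
       [  0.        , 296.47799026, 187.56905771],
       [  0.        ,   0.        ,   1.        ]]), 'T_tool_cam': array([[ 4.92263816e-04,  9.61118609e-01,  2.76135432e-01,
         7.77827522e+01],
       [ 9.99999685e-01, -3.01317551e-04, -7.33921592e-04,
        -3.63049655e-01],
       [-6.22181248e-04,  2.76135706e-01, -9.61118455e-01,
         1.94752109e+01],
       [ 0.00000000e+00,  0.00000000e+00,  0.00000000e+00,
         1.00000000e+00]])}
```

View pics/scene0.png

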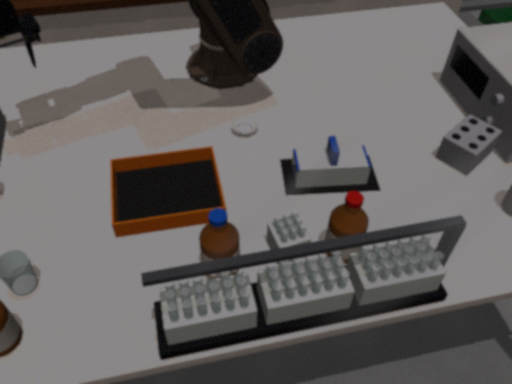

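View pics/top0.png

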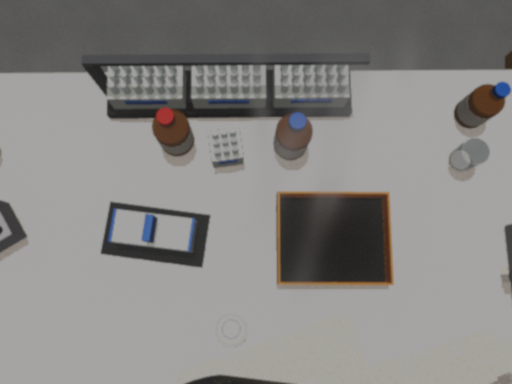

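```bash
cat > h.py <<'E'
import numpy as np, cv2
from cell import env
def world(c,d,M=None):
    K=c["intrinsics"]; M=c["cam_to_world"] if M is None else M
    v,u=np.mgrid[:d.shape[0],:d.shape[1]]
    P=np.stack([(u-K[0,2])/K[0,0]*d,-(v-K[1,2])/K[1,1]*d,-d,np.ones_like(d)],-1)
    W=(P@np.asarray(M).T)[...,:3]; W[d<=0]=np.nan
    return W
def blue(p): 
    h=cv2.cvtColor(p,cv2.COLOR_RGB2HSV); return cv2.inRange(h,(105,130,50),(130,255,255))
E
python3 - <<'E'
from h import *
f=np.load("top0.npz"); p,d=f["p"],f["d"]; W=world(env.get_calibration("top"),d)
h=cv2.cvtColor(p,cv2.COLOR_RGB2HSV)
def rep(n,m,zlo=-50,zhi=400):
    k,l,s,c=cv2.connectedComponentsWithStats(m)
    for i in range(1,k):
        if s[i,4]<25: continue
        P=W[(l==i)]; P=P[np.isfinite(P[:,2])]; P=P[(P[:,2]>zlo)&(P[:,2]<zhi)]
        if len(P)<15: continue
        r=cv2.minAreaRect(P[:,:2].astype(np.float32))
        print(n,np.round(c[i]),s[i,4],"med",np.round(np.median(P,0)),"z",np.round(np.percentile(P[:,2],[5,95])),"rect",np.round(r[0]),np.round(r[1]),round(r[2],1))
rep("blue",blue(p)); 
rep("fin top",(blue(p)>0).astype(np.uint8),108,130)
rep("orange",cv2.inRange(h,(5,150,80),(20,255,255)))
rep("red",cv2.inRange(h,(0,150,70),(4,255,255))|cv2.inRange(h,(175,150,70),(180,255,255)))
roof=((W[...,2]>56)&(W[...,2]<80)).astype(np.uint8); rep("h56-80",roof)
rep("h80-115",((W[...,2]>85)&(W[...,2]<125)).astype(np.uint8))
rep("h150-250",((W[...,2]>130)&(W[...,2]<260)).astype(np.uint8))
dark=cv2.inRange(h,(0,0,0),(180,255,50)); rep("dark",dark,-20,20)
E
```

```text
blue [501.  90.] 188 med [ 857. -616.  171.] z [162. 173.] rect [ 858. -618.] [30. 31.] 35.1
blue [226. 101.] 37 med [868.   6.  85.] z [79. 88.] rect [868.   5.] [84.  4.] 89.7
blue [111. 225.] 48 med [574. 275.  70.] z [ 3. 74.] rect [577. 283.] [24. 75.] 82.4
blue [148. 228.] 184 med [560. 178. 120.] z [117. 124.] rect [561. 179.] [16. 55.] 81.5
fin top [148. 228.] 184 med [560. 178. 120.] z [117. 124.] rect [561. 179.] [16. 55.] 81.5
orange [486. 101.] 492 med [ 845. -602.  123.] z [110. 137.] rect [ 851. -608.] [69. 46.] 36.0
orange [374. 251.] 348 med [ 479. -373.   47.] z [30. 54.] rect [ 539. -296.] [169. 213.] 88.9
red [165. 116.] 248 med [795. 134. 190.] z [184. 193.] rect [818. 156.] [102.  36.] 45.5
h56-80 [153. 100.] 258 med [871. 177.  70.] z [57. 79.] rect [879. 181.] [ 77. 197.] 25.2
h56-80 [309. 102.] 221 med [ 870. -198.   70.] z [57. 79.] rect [ 871. -198.] [179.  24.] 82.6
h56-80 [471. 112.] 174 med [ 836. -589.   68.] z [58. 79.] rect [ 846. -599.] [78. 33.] 32.8
h56-80 [229. 103.] 211 med [870.  -3.  68.] z [57. 79.] rect [869.  -0.] [  6. 178.] 0.0
h56-80 [226.
[... 2591 characters left out ...]
36 med [ 773. -149.  150.] z [132. 193.] rect [ 779. -151.] [70. 62.] 72.6
h150-250 [216. 379.] 355 med [258.  22. 209.] z [161. 251.] rect [256.  28.] [  6. 130.] 11.9
dark [209. 108.] 699 med [856.  31.  14.] z [ 9. 19.] rect [856.  28.] [  3. 166.] 0.3
dark [132. 112.] 368 med [856. 248.  16.] z [13. 20.] rect [856. 247.] [  3. 111.] 0.2
dark [292. 232.] 1366 med [ 560. -150.    8.] z [ 4. 12.] rect [ 543. -153.] [ 58. 201.] 86.0
dark [353. 244.] 4617 med [ 522. -305.    8.] z [ 4. 12.] rect [ 540. -291.] [169. 202.] 89.2
dark [153. 210.] 28 med [616. 191.   4.] z [1. 7.] rect [616. 192.] [48.  4.] 83.1
dark [163. 249.] 1262 med [514. 157.   5.] z [1. 8.] rect [556. 184.] [241. 120.] 81.9
```

Emit:
carry_out([
  [0.589, -0.588, 0.03, -60.9, 1],
  [0.589, -0.588, 0.03, -60.9, 1],
  [0.589, -0.588, 0.03, -60.9, 1],
  [0.589, -0.588, 0.03, -60.9, 1],
  [0.589, -0.588, 0.03, -60.9, 1],
  [0.589, -0.588, 0.03, -60.9, 1],
  [0.589, -0.588, 0.03, -60.9, 1],
  [0.589, -0.588, 0.03, -60.9, 1],
  [0.589, -0.588, 0.03, -60.9, 1],
  [0.589, -0.588, 0.03, -60.9, 1],
  [0.589, -0.588, 0.03, -60.9, 1],
  [0.589, -0.588, 0.03, -60.9, 1],
  [0.589, -0.588, 0.03, -60.9, 1],
  [0.589, -0.588, 0.03, -60.9, 1],
  [0.589, -0.588, 0.03, -60.9, 1],
  [0.589, -0.588, 0.03, -60.9, 1],
])

```text
t: 2.1
eef_pos: [561.7, 178.9, 374.6]
tcp_rot: [-3.141, 0.001, 1.435]
ft_force: [-0.5, 0.3, 1.0]
opening: 1.0
grip_force: 0.0
```

```bash
cat >> h.py <<'E'
from scipy.spatial.transform import Rotation as R
def wcam():
    s=env.state(); p,d=env.read_camera("wrist"); c=env.get_calibration("wrist")
    T=np.eye(4); T[:3,:3]=R.from_euler("xyz",s["tcp_rot"]).as_matrix(); T[:3,3]=s["eef_pos"]
    return s,p,world(c,d,T@c["T_tool_cam"])
def sh(p,n): cv2.imwrite(f"pics/{n}.png",np.ascontiguousarray(p[:,:,::-1]))
E
python3 - <<'E'
from h import *
s,p,W=wcam(); sh(p,"w1"); print({k:np.round(s[k],3) for k in("t","eef_pos","tcp_rot","ft_force","joints")})
m=blue(p)>0
for lo,hi in((108,130),):
    P=W[m&(W[...,2]>lo)&(W[...,2]<hi)]; print(len(P),np.median(P,0),cv2.minAreaRect(P[:,:2].astype(np.float32)))
c=env.get_calibration("top");K=c["intrinsics"];M=c["cam_to_world"]
p0=np.load("top0.npz")["p"];o=cv2.inRange(cv2.cvtColor(p0,cv2.COLOR_RGB2HSV),(3,120,50),(22,255,255))
o[:180]=0;r=cv2.minAreaRect(cv2.findNonZero(o));b=cv2.boxPoints(r)
for u,v in b:
    q=M[:3,:3]@[(u-K[0,2])/K[0,0],-(v-K[1,2])/K[1,1],-1]; print((u,v),np.round(M[:3,3]+q*(50-M[2,3])/q[2]))
E
```

```text
{'t': np.float64(2.1), 'eef_pos': array([561.668, 178.861, 374.63 ]), 'tcp_rot': array([-3.141e+00,  1.000e-03,  1.435e+00]), 'ft_force': array([-0.547,  0.315,  1.017]), 'joints': array([ 0.196,  0.472,  1.683, -0.   ,  0.987,  0.332])}
1373 [561.56223906 181.55887214 120.49842372] ((561.7586059570312, 181.3041534423828), (17.052026748657227, 58.32073974609375), 82.45487213134766)
(np.float32(278.0), np.float32(193.0)) [ 648. -117.   50.]
(np.float32(392.0), np.float32(193.0)) [ 645. -392.   50.]
(np.float32(392.0), np.float32(284.0)) [ 429. -378.   50.]
(np.float32(278.0), np.float32(284.0)) [ 433. -112.   50.]
```

View pics/w1.png

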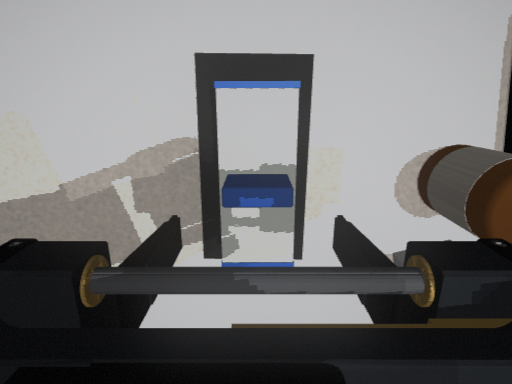

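Emit:
carry_out([
  [0.002, 0, 0.04, 0, 1],
  [0.002, 0, 0.08, 0, 1],
  [0.002, 0, 0.1, 0, 1],
  [0.002, 0, 0.105, 0, 1],
  [0.002, 0, 0.105, 0, 1],
  [0.002, 0, 0.105, 0, 0],
  [0.002, 0, 0.105, 0, 0],
  [0.002, 0, 0.105, 0, 0],
  [0.002, 0, 0.105, 0, 0],
  [0.002, 0, 0.105, 0, 0],
])

```text
t: 3.4
eef_pos: [562.3, 182.1, 269.9]
tcp_rot: [3.141, 0.0, 1.436]
ft_force: [-1.0, 0.3, 1.9]
opening: 0.632
grip_force: 30.0
```

Emit:
carry_out([
  [0, 0, -0.005, 0, 0],
  [0, 0, -0.01, 0, 0],
  [0, 0, -0.015, 0, 0],
  [0, 0, -0.015, 0, 0],
  [0, 0, -0.015, 0, 0],
  [0, 0, -0.015, 0, 0],
])

```text
t: 4.15
eef_pos: [562.3, 182.0, 284.5]
tcp_rot: [-3.141, 0.0, 1.436]
ft_force: [0.8, 0.2, -6.8]
opening: 0.631
grip_force: 30.0
```

```bash
cat >> h.py <<'E'
def tilt():
    "box roof slope along tool x (deg, + means the +tool-x end is low), from the roof points seen by the wrist camera"
    s,p,W=wcam(); T=R.from_euler("xyz",s["tcp_rot"]).as_matrix()
    L=(W-s["eef_pos"])@T   # tool coords
    hsv=cv2.cvtColor(p,cv2.COLOR_RGB2HSV)
    m=(abs(L[...,1])<30)&(L[...,2]>120)&(L[...,2]<320)&(hsv[...,1]<60)&(hsv[...,2]>80)&(L[...,0]>15)&(L[...,0]<90)
    P=L[m]; a=np.polyfit(P[:,0],P[:,2],1)
    for _ in range(4):
        e=P[:,2]-np.polyval(a,P[:,0]); P=P[abs(e)<max(3,1.5*np.std(e))]; a=np.polyfit(P[:,0],P[:,2],1)
    return s,p,np.degrees(np.arctan(a[0])),a[1],len(P)
E
python3 - <<'E'
from h import *
s,p,a,b,n=tilt(); sh(p,"w2"); print(a,b,n,s["ft_force"],s["moment"],s["eef_pos"],s["t"])
E
```

```text
0.00943789022708568 199.22197902899492 11752 [ 0.77636047  0.18561255 -6.8496064 ] [ 0.08658739 -0.11790835 -0.03231682] [562.26658777 182.02863276 284.53553666] 4.15
```

View pics/w2.png

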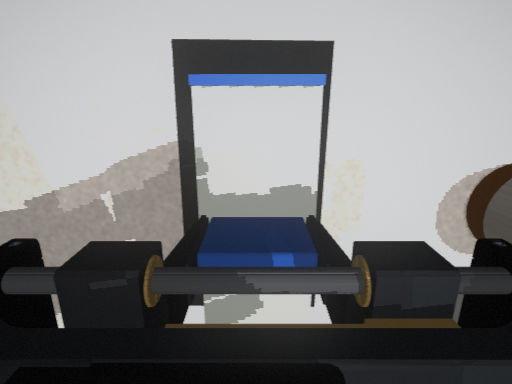

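Emit:
carry_out([
  [-0.0, 0, -0.012, 0, 0],
  [-0.008, 0, -0.02, -1, 0],
  [-0.026, 0, -0.025, -2, 0],
  [-0.054, 0.001, -0.025, -3, 0],
  [-0.086, 0.001, -0.025, -4, 0],
  [-0.118, 0.002, -0.024, -5, 0],
  [-0.146, 0.002, -0.023, -6, 0],
  [-0.166, 0.002, -0.022, -6.2, 0],
  [-0.178, 0.002, -0.022, -6.2, 0],
  [-0.185, 0.002, -0.0215, -6.2, 0],
  [-0.1855, 0.002, -0.0215, -6.2, 0],
  [-0.1855, 0.002, -0.0215, -6.2, 0],
  [-0.1855, 0.002, -0.0215, -6.2, 0],
])

```text
t: 5.82
eef_pos: [539.4, -1.5, 306.2]
tcp_rot: [3.142, 0.0, 1.545]
ft_force: [-0.1, 0.6, -6.4]
opening: 0.632
grip_force: 30.0
```

Run:
```python
from h import *
s,p,a,b,n=tilt(); print(a,b,n,s["ft_force"],s["moment"],s["eef_pos"],s["tcp_rot"],s["t"])
q,d=env.read_camera("scene"); sh(cv2.resize(q[80:280,80:400],(800,500)),"s3")
W=world(env.get_calibration("scene"),d); h=cv2.cvtColor(q,cv2.COLOR_RGB2HSV); o=cv2.inRange(h,(5,150,60),(20,255,255))>0
P=W[o&(W[...,2]>44)&(W[...,2]<58)&(W[...,0]<680)&(W[...,1]>-450)]
for ax,lo,hi in((1,470,600),):
    Q=P[(P[:,0]>lo)&(P[:,0]<hi)]; print(np.histogram(Q[:,1],bins=np.arange(-400,-90,5)))
```

```text
0.026437649816730593 199.17613988114414 11782 [-0.09158398  0.61779074 -6.37218093] [ 0.08807956 -0.13160429  0.01871426] [539.35767576  -1.54815424 306.21152301] [3.14158679e+00 4.09342302e-05 1.54464005e+00] 5.825
(array([ 0,  0,  0,  2, 66,  6,  0,  0,  0,  0,  0,  0,  0,  0,  0,  0,  0,
        0,  0,  0,  0,  0,  0,  0,  0,  0,  0,  0,  0,  0,  0,  0,  0,  0,
        0,  0,  0,  0,  0,  0,  0,  0,  0,  0,  0,  0,  0,  0,  0,  0,  0,
        0,  0,  0,  0,  0, 18, 10,  0,  0,  0]), array([-400, -395, -390, -385, -380, -375, -370, -365, -360, -355, -350,
       -345, -340, -335, -330, -325, -320, -315, -310, -305, -300, -295,
       -290, -285, -280, -275, -270, -265, -260, -255, -250, -245, -240,
       -235, -230, -225, -220, -215, -210, -205, -200, -195, -190, -185,
       -180, -175, -170, -165, -160, -155, -150, -145, -140, -135, -130,
       -125, -120, -115, -110, -105, -100,  -95]))
```

View pics/s3.png

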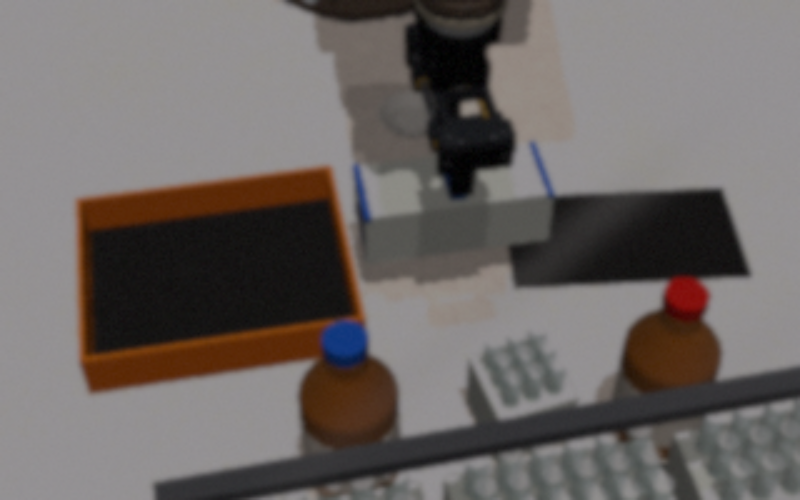

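Emit:
carry_out([
  [-0.008, 0, 0, 0, 0],
  [-0.0145, 0, 0, 0, 0],
  [-0.0175, 0, 0, 0, 0],
  [-0.021, 0, -0.004, 0, 0],
  [-0.025, 0, -0.008, 0, 0],
  [-0.029, 0, -0.0117, 0, 0],
  [-0.0335, 0, -0.0152, 0, 0],
  [-0.0335, 0, -0.0152, 0, 0],
])

```text
t: 6.92
eef_pos: [538.4, -35.9, 321.8]
tcp_rot: [3.141, 0.0, 1.543]
ft_force: [-0.4, 2.3, -5.0]
opening: 0.634
grip_force: 30.0
```

Run:
```python
from h import *
s,p,a,b,n=tilt(); print(a,b,n,s["ft_force"],s["moment"],s["eef_pos"],s["grip_force"],s["t"])
```

```text
-9.534793089467144 200.86272467781762 13031 [-0.36256601  2.31453354 -4.96905749] [ 0.46627467  0.04257704 -0.03885044] [538.35976637 -35.87521077 321.76117507] 29.995957911014557 6.925
```

Emit:
carry_out([
  [-0.009, 0, -0.0065, 0, 0],
  [-0.0185, 0, -0.0122, 0, 0],
  [-0.0285, 0, -0.0171, 0, 0],
  [-0.0385, 0, -0.021, 0, 0],
  [-0.0495, 0, -0.0241, 0, 0],
  [-0.056, 0, -0.0255, 0, 0],
  [-0.056, 0, -0.0255, 0, 0],
  [-0.056, 0, -0.0255, 0, 0],
  [-0.056, 0, -0.0255, 0, 0],
  [-0.056, 0, -0.0255, 0, 0],
  [-0.056, 0, -0.0255, 0, 0],
  [-0.056, 0, -0.0255, 0, 0],
  [-0.056, 0, -0.0255, 0, 0],
  [-0.056, 0, -0.0255, 0, 0],
])

```text
t: 8.72
eef_pos: [536.9, -91.5, 346.9]
tcp_rot: [3.142, 0.0, 1.544]
ft_force: [0.7, 1.0, -2.5]
opening: 0.632
grip_force: 30.0
```

Run:
```python
from h import *
s,p,a,b,n=tilt(); print(a,b,n,s["ft_force"],s["moment"],s["eef_pos"],s["grip_force"],s["t"])
q,d=env.read_camera("scene"); sh(cv2.resize(q[80:280,80:400],(800,500)),"s4")
```

```text
-32.16138968243487 212.7281779617393 12575 [ 0.65268645  0.97425704 -2.46158077] [ 0.03882437 -0.32565168  0.01697901] [536.90452865 -91.49637306 346.91032962] 29.997612833976746 8.725
```

View pics/s4.png

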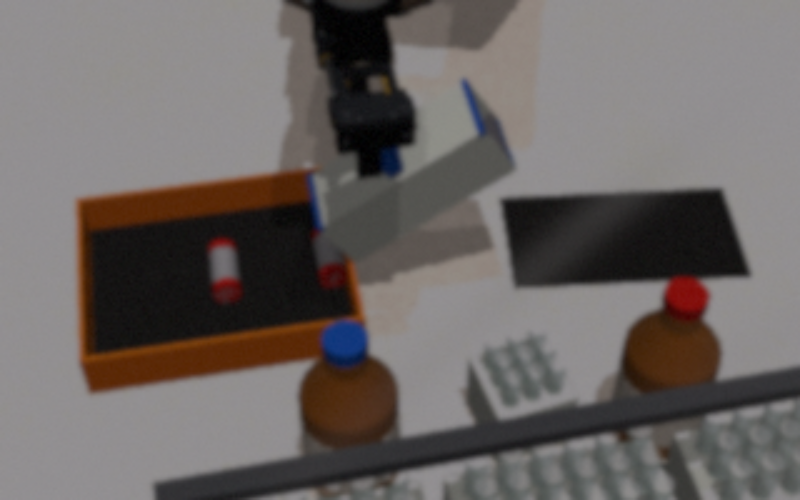

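Run:
```python
from h import *
q,d=env.read_camera("scene"); W=world(env.get_calibration("scene"),d); h=cv2.cvtColor(q,cv2.COLOR_RGB2HSV)
m=(cv2.inRange(h,(0,150,50),(4,255,255))|cv2.inRange(h,(174,150,50),(180,255,255)));m[:, 240:]=0
k,l,st,c=cv2.connectedComponentsWithStats(m)
for i in range(1,k):
    if st[i,4]>8: P=W[l==i]; print(c[i],st[i,4],np.nanmedian(P,0),np.nanmax(P[:,2]))
```

```text
[167.78787879 176.45454545] 33 [ 502.00887496 -238.48813424   29.7216605 ] 34.58819097233243
[212.50632911 189.88607595] 79 [ 566.62307628 -132.40518037   23.94038814] 37.253746990721766
[170.80232558 195.65116279] 86 [ 564.04204266 -237.76515364   24.08948564] 38.41020364649148
```

Emit:
carry_out([
  [0, 0, -0.012, 0, 0],
  [0, 0, -0.03, 0, 0],
  [0.0, 0, -0.045, 0, 0],
  [0.015, 0.001, -0.05, 0.5, 0],
  [0.045, 0.002, -0.05, 1, 0],
  [0.085, 0.004, -0.045, 2, 0],
  [0.125, 0.006, -0.03, 4, 0],
  [0.16, 0.009, -0.01, 5.5, 0],
  [0.19, 0.011, 0.01, 6.2, 0],
  [0.203, 0.011, 0.02, 6.2, 0],
  [0.208, 0.011, 0.026, 6.2, 0],
  [0.2085, 0.011, 0.031, 6.2, 0],
  [0.2085, 0.011, 0.031, 6.2, 0],
  [0.2085, 0.011, 0.031, 6.2, 0],
])

```text
t: 10.62
eef_pos: [553.6, 116.0, 316.3]
tcp_rot: [3.141, -0.0, 1.435]
ft_force: [0.3, -0.3, -2.7]
opening: 0.631
grip_force: 30.0
```

Run:
```python
from h import *
s,p,a,b,n=tilt(); print(a,b,n,s["ft_force"],s["moment"],s["eef_pos"],s["tcp_rot"],s["t"])
```

```text
-32.04237843293844 212.60554521690833 12573 [ 0.31945433 -0.30781238 -2.66709039] [-0.1484722  -0.13191367 -0.03611845] [553.59511368 116.030612   316.31267554] [ 3.14101448e+00 -2.54200824e-05  1.43480956e+00] 10.625
```

Emit:
carry_out([
  [0, 0, 0.006, 0, 0],
  [0, 0, 0.0105, 0, 0],
  [0.009, 0, 0.014, 0, 0],
  [0.018, 0, 0.017, 0, 0],
  [0.027, 0, 0.021, 0, 0],
  [0.035, 0, 0.025, 0, 0],
  [0.043, 0, 0.0305, 0, 0],
  [0.05, 0, 0.035, 0, 0],
  [0.0575, 0, 0.041, 0, 0],
  [0.061, 0, 0.044, 0, 0],
  [0.0645, 0, 0.047, 0, 0],
  [0.0645, 0, 0.0475, 0, 0],
  [0.0645, 0, 0.0475, 0, 0],
])

```text
t: 12.3
eef_pos: [562.5, 181.2, 269.2]
tcp_rot: [3.139, -0.001, 1.436]
ft_force: [-0.0, 5.4, 6.2]
opening: 0.632
grip_force: 30.0
```

Run:
```python
from h import *
s,p,a,b,n=tilt(); print(a,b,n,s["ft_force"],s["moment"],s["eef_pos"],s["tcp_rot"],s["t"])
```

```text
-0.2746381095601973 198.0808544519819 11894 [-0.03061748  5.38037517  6.20736967] [ 0.57520901  0.16967636 -0.06982264] [562.51589402 181.19452432 269.22505739] [ 3.13940871e+00 -1.48074678e-03  1.43562491e+00] 12.3
```

Emit:
carry_out([
  [0, 0, -0.006, 0, 0],
  [0, 0, -0.02, 0, 0],
  [0, 0, -0.036, 0, 0],
  [0, 0, -0.05, 0, 0],
  [0, 0, -0.058, 0, 0],
  [0, 0, -0.06, 0, 0],
  [0, 0, -0.06, 0, 0],
  [0, 0, -0.06, 0, 0],
  [0, 0, -0.06, 0, 0],
  [0, 0, -0.06, 0, 0],
  [0, 0, -0.06, 0, 0],
  [0, 0, -0.06, 0, 0],
  [0, 0, -0.06, 0, 0],
  [0, 0, -0.06, 0, 0],
  [0, 0, -0.06, 0, 0],
  [0, 0, -0.06, 0, 0],
  [0, 0, -0.06, 0, 0],
  [0, 0, -0.06, 0, 0],
])

```text
t: 14.6
eef_pos: [562.2, 180.5, 328.4]
tcp_rot: [3.142, 0.0, 1.436]
ft_force: [-0.0, 0.9, -3.4]
opening: 0.63
grip_force: 30.0
```

Run:
```python
from h import *
s,p,a,b,n=tilt(); print(a,b,n,s["ft_force"],s["moment"],s["eef_pos"],s["qvel"],s["t"])
f=[]
for _ in range(8): env.read_camera("top"); f.append(env.state()["ft_force"][2])
print(np.round(f,2),np.mean(f))
q,d=env.read_camera("top"); sh(cv2.resize(q[110:310,80:420],(800,470)),"t5")
```

```text
-0.41523604803452446 198.11179801565228 11892 [-2.80494021e-03  8.55446502e-01 -3.35938418e+00] [-0.0472221  -0.12836361 -0.0054511 ] [562.18990682 180.53482073 328.41124962] [0.00102215 0.00053791 0.00043556 0.0003248  0.00035644 0.00059491] 14.6
[-3.73 -3.64 -3.58 -2.55 -3.31 -2.13 -3.64 -2.37] -3.1183736700395386
```

View pics/t5.png

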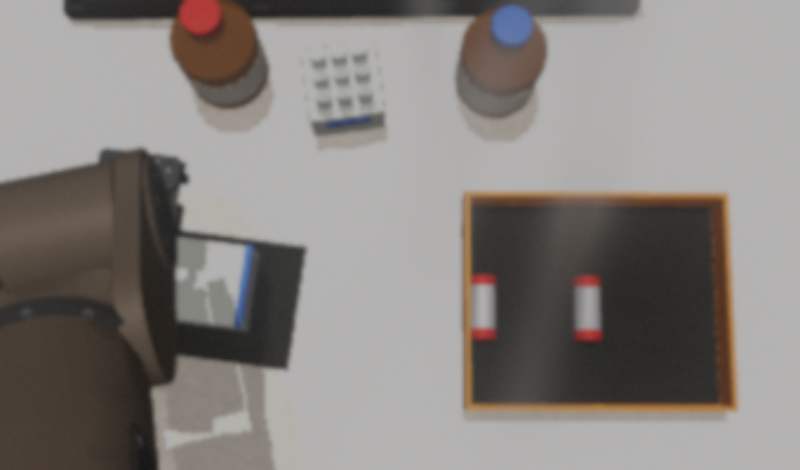

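Emit:
carry_out([
  [0, 0, 0.012, 0, 0],
  [0, 0, 0.028, 0, 0],
  [0, 0, 0.044, 0, 0],
  [0, 0, 0.053, 0, 0],
  [0, 0, 0.057, 0, 0],
  [0, 0, 0.059, 0, 0],
  [0, 0, 0.059, 0, 0],
  [0, 0, 0.059, 0, 0],
  [0, 0, 0.059, 0, 1],
  [0, 0, 0.059, 0, 1],
  [0, 0, 0.059, 0, 1],
  [0, 0, 0.059, 0, 1],
  [0, 0, 0.05, 0, 1],
  [0, 0, 0.02, 0, 1],
  [0, 0, -0.03, 0, 1],
  [0, 0, -0.08, 0, 1],
  [0, 0, -0.1, 0, 1],
  [0, 0, -0.1, 0, 1],
])

```text
t: 17.35
eef_pos: [561.9, 180.5, 430.3]
tcp_rot: [3.138, -0.001, 1.436]
ft_force: [-0.2, 0.4, 0.4]
opening: 1.002
grip_force: 0.0
```

Run:
```python
from h import *
s,p,a,b,n=tilt(); print(s["ft_force"],s["eef_pos"],s["opening"],s["t"])
q,d=env.read_camera("scene"); sh(cv2.resize(q[80:280,80:400],(800,500)),"s6")
m=blue(p)>0; s2,p2,W=wcam(); P=W[m&(W[...,2]>108)&(W[...,2]<130)]; print(np.median(P,0),cv2.minAreaRect(P[:,:2].astype(np.float32)))
```

```text
[-0.23255834  0.36765043  0.41751767] [561.93092223 180.52144356 430.28685404] 1.001621260045074 17.35
[562.87489772 192.04574449 120.50653922] ((562.3890380859375, 191.76747131347656), (16.99810028076172, 57.24915313720703), 81.845703125)h.py:23: RankWarning: Polyfit may be poorly conditioned
  P=L[m]; a=np.polyfit(P[:,0],P[:,2],1)
h.py:25: RankWarning: Polyfit may be poorly conditioned
  e=P[:,2]-np.polyval(a,P[:,0]); P=P[abs(e)<max(3,1.5*np.std(e))]; a=np.polyfit(P[:,0],P[:,2],1)
h.py:25: RankWarning: Polyfit may be poorly conditioned
  e=P[:,2]-np.polyval(a,P[:,0]); P=P[abs(e)<max(3,1.5*np.std(e))]; a=np.polyfit(P[:,0],P[:,2],1)
h.py:25: RankWarning: Polyfit may be poorly conditioned
  e=P[:,2]-np.polyval(a,P[:,0]); P=P[abs(e)<max(3,1.5*np.std(e))]; a=np.polyfit(P[:,0],P[:,2],1)
h.py:25: RankWarning: Polyfit may be poorly conditioned
  e=P[:,2]-np.polyval(a,P[:,0]); P=P[abs(e)<max(3,1.5*np.std(e))]; a=np.polyfit(P[:,0],P[:,2],1)
```

View pics/s6.png

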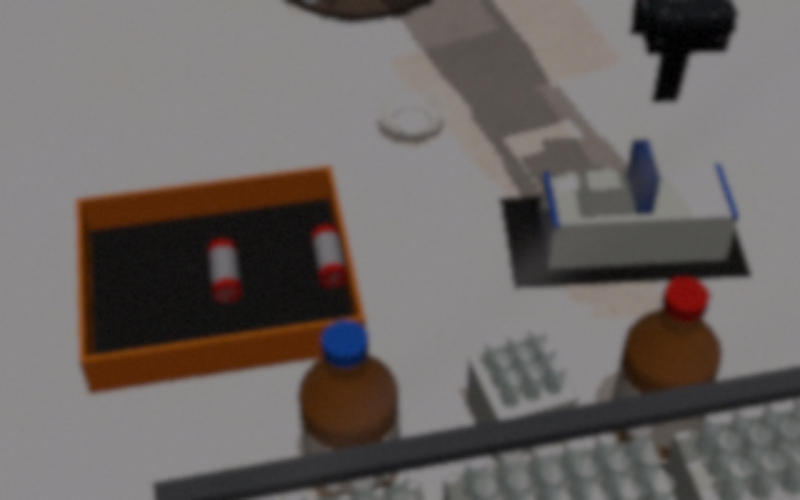

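```bash
python3 -c "
from cell import env
print(env.job_done())"
```

```text
the job is handed in; nothing more can be done
None
```

The job is handed in: both cartridges came out on the first tip and lie in the tray, the box felt empty when held level (about 3.1 N), and it stands upright on the mat about 10 mm from its starting spot, with the bottles and rack untouched. The moves cannot tilt the tool, so I pinched the fin across its 60 mm width instead of its 18 mm thickness, tipped the box by pushing its end against the tray wall, and levelled it on the mat, still gripped, before weighing it.

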